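Pin the hold-down bar over the calibration-gas cylinder

ROBOT

A 6-joint arm with a two-finger parallel gripper is mounted at the origin on the work surface. World frame = base frame: x ahead of the robot, y to its left, z up, the work surface at z = 0. Lengths are in m, angles in rad, forces in N, time in s.
With the tool pointing down it reaches from about 0.225 to 0.875 m from the base axis. Payload 3.4 kg.
Tool frame: the origin (TCP) lies on the centre line of the jaws, within the pads' length; the fingertips stand 11 mm ahead of it and the grasp point (between the pads) lies 8 mm behind it; z points along the fingers, y is the line along which they close (so a half turn about z gives the same grasp; the last joint's range is limited). The gripper opens to 85 mm and grips with 20 to 120 N. Pads are 22 mm wide; open, the fingers measure 114 mm over their backs; the gripper's body (76 mm by 85 mm) begins 54 mm behind the grasp point. The pads swing forward as they close: fully open they stand 13 mm farther back than shut.
Start: joints at [1.114, 0.276, 1.505, -0, 1.361, -0.121], TCP at [0.189, 0.543, 0.242] pointing down, gripper open.
Joint ranges: [-2.89, 2.89], [-0.75, 2.08], [0.22, 2.7], [-1.18, 4.32], [0.11, 2.71], [-2.7, 2.7]. Speed limits (rad/s): [2.57, 2.57, 3.14, 3.14, 3.14, 3.14].

INTERFACE

Orientations are given as a unit quaternion [w, x, y, z].
In Python, from rig import manip, eyes, job gives the robot as it stands.
- The arm moves only by the tool drive_tool, never from a script. Its argument "rows" is a list of rows, each a list of 3 entries, a list of its own where there are three numbers: the turn, a rotation vector about the world's x, y, z in rad, then the shift along the world's x, y, z in cm, then the finger opening in cm, from 0 to 8.54. A call has 1 to 8 rows; each row shifts and turns the commanded pose from where the row before left it; what a row does not reach is not made up. A row lasts 1/8 s, in which the tool goes at most 62.5 mm and 10.7 degrees, less where a joint would pass 70% of its speed; a pose out of reach is approached as far as the arm can. A call is refused whole if a number of a shift passes 6.25 or a number of a turn 0.188, either way. A call with a gripper value outside its range is refused whole. The fingers move at their own pace and stop on an object; "force" is the grip in N (left out, the last holds). Time passes only in rows, so rows that do not move let the fingers close. It gives the time, the measured TCP pose, the force, the opening and the grip force at its end, in the units of the state.
- manip.get_state(): the state, without advancing time (a new reading comes with each control period).
- eyes.get_image(name): name is "scene" or "top" or "wrist"; returns the picture (420x560x3 uint8, red, green, blue); there is no depth.
- eyes.get_calibration(name): a dict with "camera_matrix" (3x3 intrinsics, pixels), "k1" (the pictures are not rectified: a ray, as slopes to the right and down, at radius r is drawn at 1 + k1 r^2 times it, then the intrinsics apply), "view" (4x4, takes a point from world to camera coordinates). Camera axes: x right, y up, looking along -z (the intrinsics and any distortion apply to the point x, -y, -z); pixel columns grow to the right and rows downward; lengths in m; the calibration is good to about 2 mm. A picture is of the moment at which its call begins: read the wrist's pose just before it. get_calibration takes no time and is no camera call; for the wrist camera it gives the pose at the moment of the call.
- job.sign_off(): hands the job in; it is judged then, once.
The state is a dict: "clock": time; "qpos": joint angles; "qd": joint speeds; "effort": joint torques, N m; "position": TCP position; "ee_rot": TCP orientation; "contact_force": force on the tool from outside, world axes, zero at the start; "moment": the same for the moment, N m; "width": finger opening in m; "gripper_force": force on a finger pad.
Only numpy, scipy, OpenCV 4.12 (cv2) and the standard library are available. Lean on these libraries where they do the work, as an engineer would, in place of code of your own. Each camera call takes 0.05 s, during which the arm holds its last target. There are 200 camera calls.

TASK

Secure the small gas cylinder in its bench cradle: swing the hinged hold-down bar all the way down into its fork, then pick up the loose lock pin and push it through the holes of the fork and the bar until the pin's handle is up against the fork. Let go of everything, and leave the cylinder and the other things on the bench where they are.

Things in the scene. Friction and masses are not known exactly. Their poses are not given: they have to be found in the camera images.
- cradle: Grey steel cradle bolted to the bench: base plate 240 x 200 x 8 mm with two V saddles that carry the cylinder. Origin: centre of the underside of the base plate. Its x axis runs along the cylinder, z up. At y = +75 mm stands the hinge post, at y = -75 mm the fork post (each 30 x 30 mm). Nothing on the cradle is higher than 128 mm, apart from the bar when it is up.
- fork_hole (a point): Middle of the fork's pin hole, 111 mm above the bench, fixed to the cradle; axes as the cradle's. The hole runs level along x, 14 mm in diameter, through two upright cheeks 8 mm thick, 30 mm wide, from 90 to 128 mm above the bench, 14 mm apart: the fork's outer faces lie at x = -15 and +15 mm. The pin may go in from either face.
- bar (a joint): Swing of the hold-down bar about its level hinge, in rad: 0 = fully down in the fork against its stop, bar level and its 14 mm hole in line with the fork's holes; larger = raised, 1.57 = upright. The hinge is stiff: the bar stays where it is left (about 2 N at the tab moves it).
- bar_hinge (a point): On the hinge axis of the bar, mid-way across it, 111 mm above the bench; axes as the cradle's. The bar swings in the cradle's y-z plane: down, it runs from here level along the cradle's -y; it rises at the free end.
- bar_tab (a point): Middle of the free tab at the bar's end, 195 mm from the hinge axis. The bar is aluminium flat bar on edge, 12 mm thick (along the cradle's x), 28 mm deep; its pin hole is 150 mm from the hinge axis; the tab is 20 mm deep and reaches from 167 to 219 mm, beyond the fork when down. Axes turn with the bar and are the cradle's when it is down.
- pin: Loose lock pin lying flat on the bench, 75 g: round steel shank 12 mm in diameter, 55 mm long (the last 8 mm taper to 6 mm), and a flat aluminium handle 40 mm long, 24 mm wide, 12 mm thick, with a thin ring on its end. Origin: on the axis at the shoulder between handle and shank, 6 mm above the bench. x points to the nose: shank x 0 to 55 mm, handle 0 to -40 mm, its width along y.
- cylinder: White gas cylinder, 74 mm in diameter, with a brass valve and a black hand wheel at its +x end, lying loose in the saddles, 290 mm long, 0.9 kg. Origin: on its axis at mid-length of the body, 52 mm above the bench. Leave alone.
- wrench: Open-ended spanner lying on the bench, 150 mm long. Bystander.
- leak_fluid: Clear bottle, 48 mm in diameter, 125 mm tall, standing. Origin: centre of its foot. Bystander.
- leak_meter: Grey hand-held gas leak detector lying on its back, 105 x 58 x 26 mm with an 18 mm steel snout. Origin: centre of its underside. Bystander.
- vial_rack: White rack of small amber vials, 96 x 60 mm, 36 mm tall. Origin: centre of its underside. Bystander.
Mind the look-alikes: they are no part of the job. Leave any brown or yellow look-alike of the pin alone.

How it is judged:
By the outcome, as a careful person would: the job done as asked, in the order asked, and still so for the second after the job is handed in, with the robot touching nothing.
It also fails if it takes over 61 s, if anything falls off the work surface, if the arm or the gripper's body presses on something with over 40 N, if the wrist force passes 120 N, or if a joint passes its speed limit or range.

## Working session

There is one attempt and no reset: what is moved stays moved. The work goes in short steps, Python scripts to look and compute and a tool call to move; the robot and the scene stay as the last step left them, time stands still between calls to the robot, and variables do not carry over. Pictures are saved under pics/ and viewed, at most 10 in all, crops included, and the job is handed in when it is done.

Besides the shell and the picture viewer there is one more tool, called after "Emit:" as name(argument=value, ...), one argument or row to a line, values as JSON. drive_tool: Moves the arm, as the interface text tells. Its arguments: {"type":"object","properties":{"rows":{"type":"array"},"force":{"type":"number"}},"required":["rows"]}

```bash
mkdir -p pics; cat > h.py <<'E'
import numpy as np, cv2
from rig import manip, eyes, job
def snap(n,f):
    c=eyes.get_calibration(n); im=eyes.get_image(n)
    cv2.imwrite('pics/'+f+'.png',cv2.cvtColor(im,cv2.COLOR_RGB2BGR)); np.savez('pics/'+f+'.npz',K=c['camera_matrix'],k1=c['k1'],V=c['view'])
    return im
def cal(f): 
    d=np.load('pics/'+f+'.npz'); return d['K'],float(d['k1']),d['V']
def ray(f,u,v):
    K,k1,V=cal(f)
    p=cv2.undistortPoints(np.array([[[u,v]]],float),K,np.array([k1,0,0,0.]))[0,0]
    R=V[:3,:3]; return -R.T@V[:3,3], R.T@np.array([p[0],-p[1],-1])
def onz(f,u,v,z):
    o,d=ray(f,u,v); return o+d*(z-o[2])/d[2]
def two(a,b):
    (o1,d1),(o2,d2)=ray(*a),ray(*b); A=np.c_[d1,-d2]; s=np.linalg.lstsq(A,o2-o1,rcond=None)[0]
    p,q=o1+d1*s[0],o2+d2*s[1]; return (p+q)/2,np.linalg.norm(p-q)
def proj(f,P):
    K,k1,V=cal(f); q=V[:3,:3]@np.array(P)+V[:3,3]; x,y=q[0]/-q[2],-q[1]/-q[2]; s=1+k1*(x*x+y*y)
    return (K@[x*s,y*s,1])[:2]
E
python3 -c "
from h import *
a=snap('scene','s0');b=snap('top','t0')
print(manip.get_state())"
```

```text
{'clock': 0.1, 'qpos': array([ 1.11401965e+00,  2.76541445e-01,  1.50603788e+00,  2.22748791e-05,
        1.36068495e+00, -1.21010507e-01]), 'qd': array([ 0.00029169, -0.0014726 , -0.00199396,  0.00023262,  0.0003374 ,
        0.00022149]), 'effort': array([ 2.67213354e-04, -4.17698622e+01, -2.46404260e+01, -3.66190861e-04,
        5.85827802e-03,  1.04150945e-05]), 'position': array([0.18925708, 0.54247326, 0.24150817]), 'ee_rot': array([-2.48553830e-04,  1.67097815e-01,  9.85939968e-01, -7.98068199e-04]), 'contact_force': array([-1.13789822,  0.4387175 , -0.28833883]), 'moment': array([-0.00231825,  0.00364746,  0.05267678]), 'gripper_force': 0.0, 'width': 0.08557261508614655}
```

View pics/s0.png

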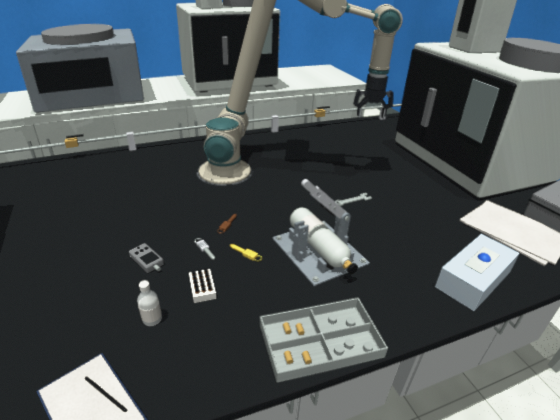

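View pics/t0.png

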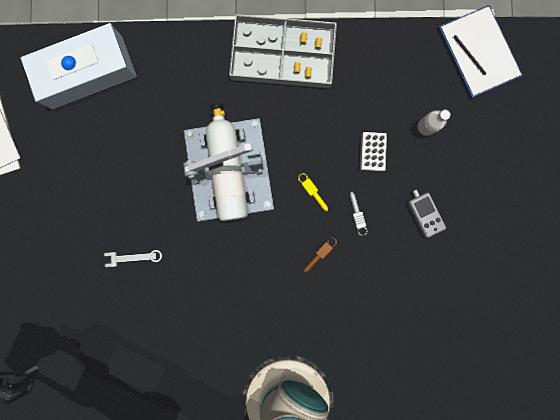

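The look-alikes are, in the top view: yellow pin at (313,191), brown pin at (321,255) and silver pin at (358,213) with its ring at (362,233). The description (steel and aluminium) fits the silver one. Next is a close crop to check it, with the cradle alongside.

```bash
python3 -c "
from h import *
t=cv2.imread('pics/t0.png');s=cv2.imread('pics/s0.png')
r=lambda im,x,y,w,h,W,H:cv2.resize(im[y:y+h,x:x+w],(W,H),interpolation=cv2.INTER_CUBIC)
a=r(t,175,95,110,130,440,520);b=r(s,265,170,110,110,360,360);c=r(t,335,180,60,60,160,160)
d=r(s,185,230,40,40,160,160)
o=np.zeros((520,800,3),np.uint8);o[:,:440]=a;o[:360,440:]=b;o[360:,440:600]=c;o[360:,620:780]=d
cv2.imwrite('pics/c0.png',o)
for uv in [(353,194),(363,235),(358,213),(197,215),(270,210),(261,120),(186,131),(229,218),(218,105)]: print(uv,onz('t0',*uv,.006).round(4))
print(ray('t0',280,210)[0],ray('s0',280,210)[0])
"
```

```text
(353, 194) [ 0.5276 -0.1753  0.006 ]
(363, 235) [ 0.4219 -0.199   0.006 ]
(358, 213) [ 0.4785 -0.1872  0.006 ]
(197, 215) [0.4784 0.2276 0.006 ]
(270, 210) [0.489  0.0392 0.006 ]
(261, 120) [0.7235 0.06   0.006 ]
(186, 131) [0.6974 0.2558 0.006 ]
(229, 218) [0.4697 0.145  0.006 ]
(218, 105) [0.7647 0.172  0.006 ]
[0.47067552 0.00872837 1.01803705] [ 1.39867887 -0.32744568  0.76684005]
```

View pics/c0.png

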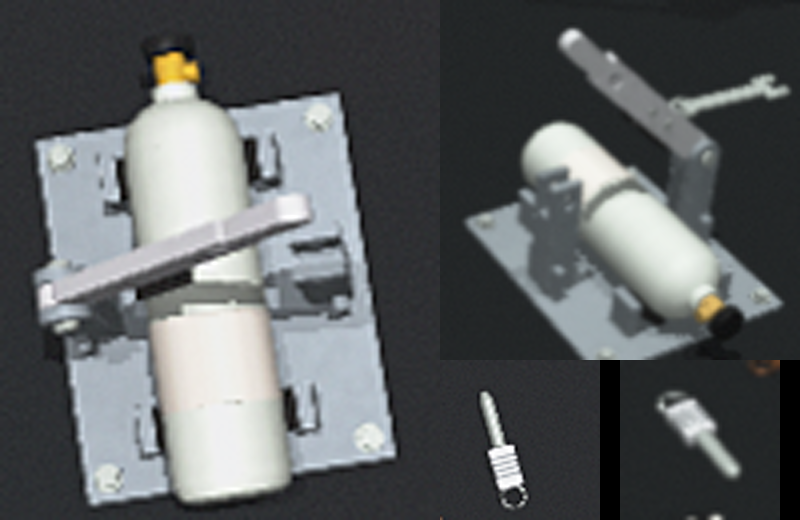

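The crop confirms a silver pin with a ribbed aluminium handle, ring toward the robot and nose pointing away. The bar is raised: its tab end is at about (250,147) in the top view and (305,182) in the scene view. The fork is on the right of the cradle.

```bash
python3 -c "
from h import *
C=np.array([onz('t0',175+u/4,95+v/4,.008)[:2] for u,v in [(35,140),(340,95),(398,455),(90,505)]])
print(C.round(4),[np.linalg.norm(C[i]-C[i-1]).round(4) for i in range(4)])
c=C.mean(0); x=(C[0]+C[1]-C[2]-C[3]);x/=np.linalg.norm(x); y=np.array([-x[1],x[0]])
yaw=np.arctan2(x[1],x[0]);print('cradle',c,yaw)
X=np.r_[x,0];Y=np.r_[y,0];O=np.r_[c,0];Z=np.array([0,0,1])
F=O-Y*.075+Z*.111;H=O+Y*.075+Z*.111;print('fork',F,'hinge',H)
sc=lambda u,v:(265+(u-440)*110/360,170+v*110/360)
tip,e=two(('t0',175+302/4,95+207/4),('s0',*sc(568,40)));print('tip',tip,e)
d=tip-H;print('in cradle',d@X,d@Y,d[2],np.hypot(d@Y,d[2]),np.arctan2(d[2],-d@Y))
for f in('t0','s0'): print(f,proj(f,F),proj(f,H))
im=cv2.imread('pics/t0.png').astype(int)
m=(im.min(2)>90).astype(np.uint8); m2=np.zeros_like(m); m2[188:240,345:372]=m[188:240,345:372]
n,l,st,ce=cv2.connectedComponentsWithStats(m2);print(st,ce)
v,u=np.nonzero(m2);P=np.array([onz('t0',a,b,.008)[:2] for a,b in zip(u,v)])
vx,vy,x0,y0=cv2.fitLine(P.astype(np.float32),2,0,.01,.01).ravel();s=np.sign(vx);vx*=s;vy*=s
t=(P-[x0,y0])@[vx,vy];w=(P-[x0,y0])@[-vy,vx];print('pin',x0,y0,np.arctan2(vy,vx))
for k in np.arange(t.min(),t.max(),.004):
  q=(t>=k)&(t<k+.004);
  if q.any():print(round(k,4),q.sum(),np.ptp(w[q]).round(4),(np.array([x0,y0])+(k+.002)*np.array([vx,vy])).round(4))
"
```

```text
[[0.6997 0.2612]
 [0.7263 0.0625]
 [0.4921 0.0275]
 [0.4623 0.2259]] [np.float64(0.24), np.float64(0.2004), np.float64(0.2368), np.float64(0.2006)]
cradle [0.59509633 0.14427654] 0.14772999213839716
fork [0.60613582 0.07009346 0.111     ] hinge [0.58405684 0.21845962 0.111     ]
tip [0.60730321 0.06847219 0.26426043] 0.001580417782840266
in cradle 0.0009160279927628477 -0.15177543740740523 0.15326043342078266 0.21569548871623473 0.7902663917734523
t0 [254.75722356 158.90909575] [191.03453595 169.22646485]
s0 [300.3813041  228.75877166] [342.40544253 215.17417274]
[[     0      0    560    420 234915]
 [   350    192     18     40    272]
 [   358    232      5      4      9]
 [   364    233      3      2      4]] [[279.40511674 209.49394036]
 [357.53676471 213.58455882]
 [359.66666667 233.55555556]
 [365.         233.5       ]]
pin 0.47468892 -0.18601198 0.26926932
-0.0535 8 0.0155 [ 0.4251 -0.1997]
-0.0495 5 0.0237 [ 0.4289 -0.1986]
-0.0455 5 0.0237 [ 0.4328 -0.1976]
-0.0415 3 0.0032 [ 0.4367 -0.1965]
-0.0375 8 0.0195 [ 0.4405 -0.1954]
-0.0335 16 0.0244 [ 0.4444 -0.1944]
-0.0295 15 0.0244 [ 0.4482 -0.1933]
-0.0255 17 0.0244 [ 0.4521 -0.1923]
-0.0215 14 0.0219 [ 0.4559 -0.1912]
-0.0175 17 0.0244 [ 0.4598 -0.1901]
-0.0135 14 0.0219 [ 0.4636 -0.1891]
-0.0095 16 0.0244 [ 0.4675 -0.188 ]
-0.0055 15 0.022 [ 0.4714 -0.1869]
-0.0015 16 0.0244 [ 0.4752 -0.1859]
0.0025 14 0.0237 [ 0.4791 -0.1848]
0.0065 8 0.0106 [ 0.4829 -0.1837]
0.0105 7 0.0106 [ 0.4868 -0.1827]
0.0145 8 0.0114 [ 0.4906 -0.1816]
0.0185 8 0.0106 [ 0.4945 -0.1805]
0.0225 8 0.0114 [ 0.4983 -0.1795]
0.0265 7 0.0089 [ 0.5022 -0.1784]
0.0305 8 0.0114 [ 0.5061 -0.1774]
0.0345 8 0.0114 [ 0.5099 -0.1763]
0.0385 7 0.0106 [ 0.5138 -0.1752]
0.0425 9 0.0114 [ 0.5176 -0.1742]
0.0465 6 0.0082 [ 0.5215 -0.1731]
0.0505 8 0.0114 [ 0.5253 -0.172 ]
0.0545 7 0.0082 [ 0.5292 -0.171 ]
0.0585 3 0.0049 [ 0.5331 -0.1699]
```

Emit:
drive_tool(
  rows=[
    [[0, 0, 0.05], [2.5, -2.8, 3], 0],
    [[0, 0, 0.05], [3, -3.3, 2.5], 0],
    [[0, 0, 0.05], [3.3, -3.7, 1.5], 0],
    [[0, 0, 0.05], [3.3, -3.7, 1], 0],
    [[0, 0, 0.05], [3.3, -3.7, 0], 0],
    [[0, 0, 0.05], [3.3, -3.7, 0], 0],
    [[0, 0, 0.05], [3.3, -3.7, 0], 0],
    [[0, 0, 0.05], [3.3, -3.7, 0], 0],
  ],
  force=40,
)

```text
clock: 1.1
position: [0.4432, 0.2585, 0.322]
ee_rot: [-0.0, -0.033, 0.999, 0.0]
contact_force: [0.0, -0.2, -0.6]
width: 0.0003
gripper_force: 0.0
```

Emit:
drive_tool(
  rows=[
    [[0, 0, 0.045], [3.3, -3.7, 0], 0],
    [[0, 0, 0.04], [3.3, -3.7, 0], 0],
    [[0, 0, 0], [3.3, -3.7, 0], 0],
    [[0, 0, 0], [3.3, -3.6, 0], 0],
    [[0, 0, 0], [2.8, -3, 0], 0],
    [[0, 0, 0], [0, 0, 0], 0],
    [[0, 0, 0], [0, 0, 0], 0],
  ],
)

```text
clock: 1.98
position: [0.6019, 0.0832, 0.3217]
ee_rot: [-0.001, -0.074, 0.997, 0.0]
contact_force: [-1.1, 0.0, 0.8]
width: 0.0
gripper_force: 0.0
```

Emit:
drive_tool(
  rows=[
    [[0, 0, 0], [0.25, 0, -3.2], 0],
    [[0, 0, 0], [0.17, -1.18, -1.65], 0],
    [[0, 0, 0], [0.17, -1.17, -1.9], 0],
    [[0, 0, 0], [0.15, -1.0, -1.95], 0],
    [[0, 0, 0], [0.12, -0.84, -2.0], 0],
    [[0, 0, 0], [0.1, -0.66, -2.0], 0],
    [[0, 0, 0], [0.07, -0.47, -2.1], 0],
    [[0, 0, 0], [0.04, -0.29, -2.1], 0],
  ],
)

```text
clock: 2.98
position: [0.613, 0.0264, 0.1533]
ee_rot: [0.0, -0.075, 0.997, -0.0]
contact_force: [1.0, -0.0, 1.5]
width: -0.0002
gripper_force: 0.4
```

Emit:
drive_tool(
  rows=[
    [[0, 0, 0], [0.01, -0.1, -1.4], 0],
    [[0, 0, 0], [0, 0, -0.4], 0],
    [[0, 0, 0], [0, 0, -0.2], 0],
    [[0, 0, 0], [0, 0, 0], 0],
  ],
)

```text
clock: 3.48
position: [0.6136, 0.0261, 0.1339]
ee_rot: [0.001, -0.075, 0.997, 0.0]
contact_force: [-0.1, 0.1, -0.2]
width: 0.0
gripper_force: 0.0
```

Emit:
drive_tool(
  rows=[
    [[0, 0, 0], [0, 0, -0.2], 0],
    [[0, 0, 0], [0, 0, -0.2], 0],
    [[0, 0, 0], [0, 0, 0], 0],
  ],
)

```text
clock: 3.85
position: [0.6139, 0.0259, 0.1319]
ee_rot: [0.001, -0.075, 0.997, -0.0]
contact_force: [-3.2, 0.9, 10.6]
width: -0.0002
gripper_force: 5.4
```

```bash
python3 -c "
from h import *
s=snap('scene','s1');t=snap('top','t1');w=snap('wrist','w1')
a=cv2.imread('pics/s1.png')[150:290,250:390];b=cv2.imread('pics/w1.png')
o=np.zeros((420,800,3),np.uint8);o[:,:420]=cv2.resize(a,(420,420),interpolation=cv2.INTER_CUBIC);o[:285,420:]=cv2.resize(b,(380,285));cv2.imwrite('pics/c1.png',o)
"
```

```text
(no output)
```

View pics/c1.png

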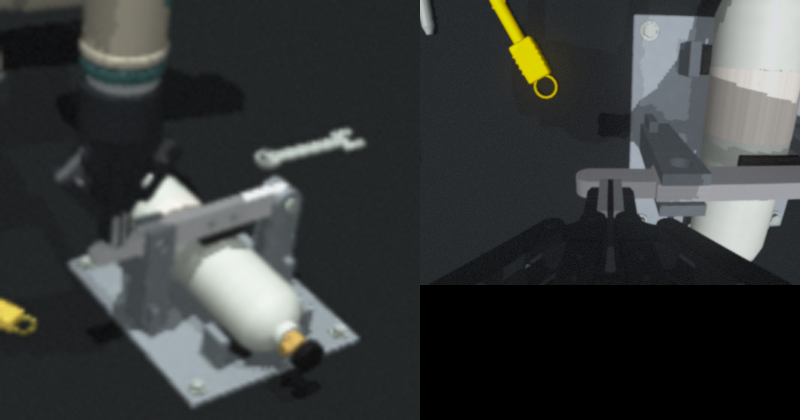

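Scene crop: the bar is level in the fork, and the fingers are on the tab at the expected height (TCP 0.132). I'll press it once more to seat it, then go to the pin.

Emit:
drive_tool(
  rows=[
    [[0, 0, 0], [0, 0, -0.2], 0],
    [[0, 0, 0], [0, 0, 0], 0],
  ],
)

```text
clock: 4.25
position: [0.614, 0.0259, 0.1317]
ee_rot: [0.002, -0.075, 0.997, -0.0]
contact_force: [-5.4, 0.4, 19.5]
width: -0.0003
gripper_force: 9.7
```

Emit:
drive_tool(
  rows=[
    [[0, 0, 0], [0, 0, 3.5], 0],
    [[0, 0, 0.03], [-1.5, -2.5, 3], 2],
    [[0, 0, 0.03], [-3.4, -4.7, 0], 5],
    [[0, 0, 0.03], [-3.4, -4.7, 0], 5],
    [[0, 0, 0.03], [-3.4, -4.7, -2], 5],
    [[0, 0, 0], [-3.4, -4.7, -2], 5],
    [[0, 0, 0], [-0.4, -0.3, -2], 5],
    [[0, 0, 0], [0, 0, 0], 5],
  ],
)

```text
clock: 5.25
position: [0.4569, -0.1902, 0.1314]
ee_rot: [-0.001, -0.133, 0.991, 0.001]
contact_force: [-0.2, 0.2, -0.2]
width: 0.0495
gripper_force: 0.0
```

```bash
python3 -c "
from h import *
w=snap('wrist','w2');t=snap('top','t2');s=snap('scene','s2')
a=cv2.imread('pics/s2.png')[180:290,260:380]
o=np.zeros((420,800,3),np.uint8);o[:,:560]=cv2.imread('pics/w2.png');o[:220,560:]=cv2.resize(a,(240,220));
o[220:420,560:800]=cv2.resize(cv2.imread('pics/t2.png')[100:200,180:300],(240,200))
cv2.imwrite('pics/c2.png',o);print(proj('w2',[.48,-.1845,.012]),proj('w2',[.533,-.17,.006]),manip.get_state()['position'])
"
```

```text
[278.95455372 234.04859986] [279.10229511 295.15338848] [ 0.45942583 -0.19006283  0.13320951]
```

View pics/c2.png

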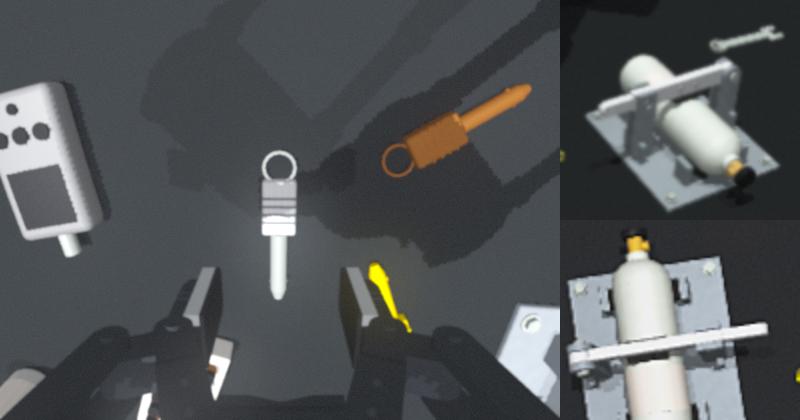

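The wrist view shows the silver pin centred between the jaws, with its shoulder at (279,236) against (279,234) predicted. The bar is still down.

Emit:
drive_tool(
  rows=[
    [[0, 0, 0], [0, 0, -4], 5],
    [[0, 0, 0], [0, 0, -4], 5],
    [[0, 0, 0], [0, 0, -2], 5],
    [[0, 0, 0], [0, 0, -1.5], 5],
    [[0, 0, 0], [0, 0, -0.55], 5],
    [[0, 0, 0], [0, 0, 0], 5],
    [[0, 0, 0], [0, 0, 0], 5],
  ],
)

```text
clock: 6.28
position: [0.4591, -0.1904, 0.0126]
ee_rot: [0.001, -0.134, 0.991, -0.001]
contact_force: [0.4, 0.2, 0.4]
width: 0.0501
gripper_force: 0.0
```

Emit:
drive_tool(
  rows=[
    [[0, 0, 0], [0, 0, 0], 1.5],
    [[0, 0, 0], [0, 0, 0], 1.5],
    [[0, 0, 0], [0, 0, 0], 1.5],
    [[0, 0, 0], [0, 0, 0], 1.5],
    [[0, 0, 0], [0, 0, 0], 1.5],
  ],
  force=50,
)

```text
clock: 6.9
position: [0.4588, -0.1905, 0.0126]
ee_rot: [0.001, -0.134, 0.991, -0.0]
contact_force: [-0.1, -0.1, 6.1]
width: 0.0224
gripper_force: 49.6
```

Emit:
drive_tool(
  rows=[
    [[0, 0, 0], [0, 0, 2], 1.5],
    [[0, 0, 0], [0, 0, 3], 1.5],
    [[0, 0, 0], [0, 0, 4], 1.5],
    [[0, 0, -0.03], [0.5, 4, 1.5], 1.5],
    [[0, 0, -0.03], [0.9, 5, 0], 1.5],
    [[0, 0, -0.03], [0.9, 5, 0], 1.5],
    [[0, 0, -0.03], [0.9, 5, 0], 1.5],
    [[0, 0, 0], [0.6, 3.5, 0], 1.5],
  ],
)

```text
clock: 7.9
position: [0.4961, 0.0368, 0.1167]
ee_rot: [-0.0, -0.075, 0.997, 0.0]
contact_force: [0.7, -0.6, -0.8]
width: 0.0225
gripper_force: 49.2
```

Emit:
drive_tool(
  rows=[
    [[0, 0, 0], [0.35, 2, 0], 1.5],
    [[0, 0, 0], [0, 0, 0], 1.5],
    [[0, 0, 0], [0, 0, 0], 1.5],
  ],
)

```text
clock: 8.28
position: [0.4994, 0.0543, 0.1167]
ee_rot: [-0.0, -0.075, 0.997, -0.0]
contact_force: [-0.1, -0.5, -1.5]
width: 0.0224
gripper_force: 49.2
```

```bash
python3 -c "
from h import *
p=manip.get_state();print(p['position'],p['ee_rot'],p['contact_force'])
w=snap('wrist','w3');t=snap('top','t3');s=snap('scene','s3')
o=np.zeros((420,800,3),np.uint8);o[:,:560]=cv2.imread('pics/w3.png');o[:200,560:]=cv2.resize(cv2.imread('pics/s3.png')[180:280,240:360],(240,200),interpolation=cv2.INTER_CUBIC)
o[210:410,560:800]=cv2.resize(cv2.imread('pics/t3.png')[120:220,180:300],(240,200),interpolation=cv2.INTER_CUBIC)
cv2.imwrite('pics/c3.png',o)
"
```

```text
[0.49943701 0.05432249 0.11665139] [-3.22471327e-04 -7.45721378e-02  9.97215555e-01 -1.68363378e-04] [-0.07179649 -0.45474375 -1.4777752 ]
```

View pics/c3.png

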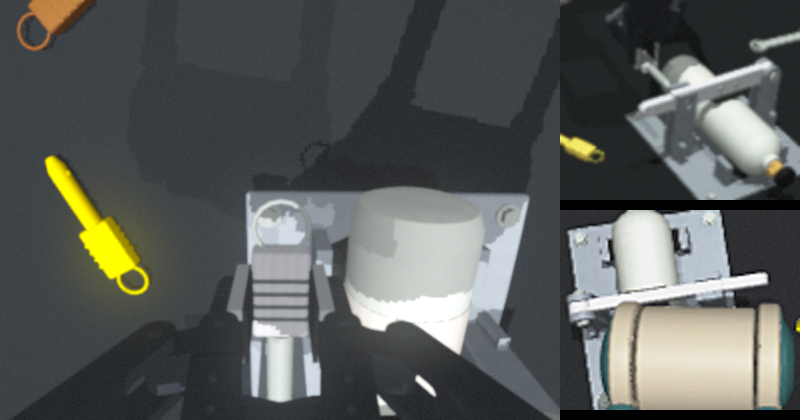

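The pin hangs level and centred in the jaws (axis u≈281), about 1 mm low. The fork is out of the wrist view here, so I'll check its estimate against the earlier wrist picture w1 and the plate corners in w3.

```bash
python3 -c "
from h import *
for uv in [(247,192),(530,194)]: print(onz('w3',*uv,.008).round(4))
O=np.array([.5951,.1443,0]);a=.1477;X=np.array([np.cos(a),np.sin(a),0]);Y=np.array([-X[1],X[0],0]);Z=np.array([0,0,1.])
F=O-.075*Y+.111*Z
def boxes(f,im,x0,y0,s):
  for sx in(-15,-7,7,15):
    for sy in(-15,15):
      p=proj(f,F+X*sx/1e3+Y*sy/1e3+Z*.017);cv2.circle(im,(int((p[0]-x0)*s),int((p[1]-y0)*s)),2,(0,0,255),-1)
  for yy in (69,144):
    for sx in(-6,6):
      p=proj(f,F+X*sx/1e3-Y*(yy-75-0)/1e3+Z*.010) if 0 else proj(f,F+X*sx/1e3-Y*(.069)+Z*.010)
      cv2.circle(im,(int((p[0]-x0)*s),int((p[1]-y0)*s)),2,(0,255,0),-1)
o=np.zeros((600,800,3),np.uint8)
i=cv2.resize(cv2.imread('pics/w1.png')[150:350,200:460],(780//2*2,600),interpolation=cv2.INTER_CUBIC);boxes('w1',i,200,150,3)
o[:,:400]=i[:,0:400] if 0 else cv2.resize(i,(400,308))[:0].sum() if 0 else 0
o[:308,:400]=cv2.resize(i,(400,308))
j=cv2.resize(cv2.imread('pics/t2.png')[130:190,180:280],(400,240),interpolation=cv2.INTER_CUBIC);boxes('t2',j,180,130,4);o[320:560,:400]=j
k=cv2.resize(cv2.imread('pics/s2.png')[190:270,280:360],(400,400),interpolation=cv2.INTER_CUBIC);boxes('s2',k,280,190,5);o[:400,400:]=k
cv2.imwrite('pics/c4.png',o)
"
```

```text
[0.4918 0.0309 0.008 ]
[0.4631 0.2279 0.008 ]
```

View pics/c4.png

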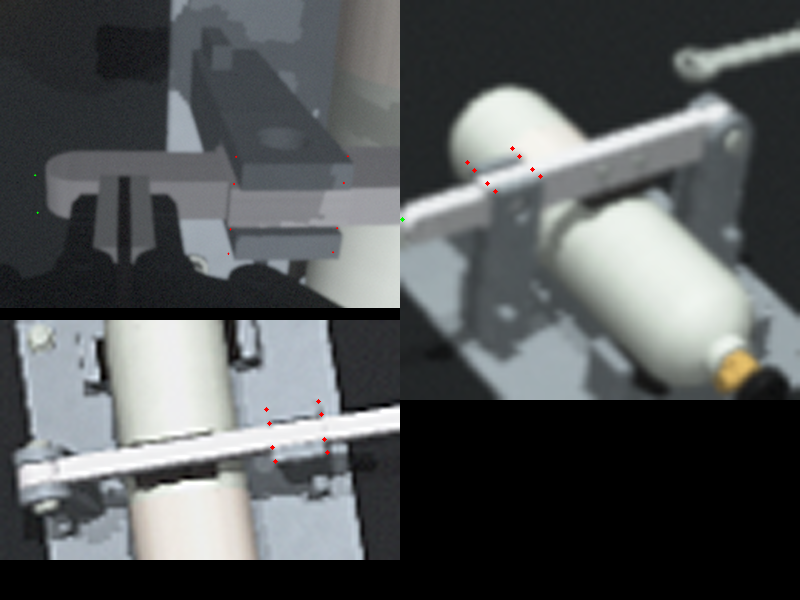

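```bash
python3 -c "
from h import *
O=np.array([.5951,.1443,0]);a=.1477;X=np.array([np.cos(a),np.sin(a),0]);Y=np.array([-X[1],X[0],0]);Z=np.array([0,0,1.])
F=O-.075*Y+.111*Z
D=lambda p:[round(float(1e3*(p-F)@k),1) for k in(X,Y,Z)]
W=lambda u,v:(200+u*.65,150+v*.65)
o,d=ray('w1',*W(280,138));print('hole',D(o+d*((F-.015*X-o)@X)/(d@X)))
for uv in[(241,190),(352,190),(231,228),(341,230),(232,260),(339,262)]: print(uv,D(onz('w1',*W(*uv),.128)))
T=np.array([.4994,.0543,.1167]);
for s in(-.018,0,.022,.04):print(s,proj('w3',[*(T+s*X)[:2],.116 if s<.03 else .111+.005]))
im=cv2.imread('pics/w3.png')
print(F,D(T+.022*X))
for v in(270,310,325,350,375,390): print(v,im[v,240:325:3].max(1).tolist())
"
```

```text
hole [-15.0, -0.2, 4.8]
(241, 190) [-5.2, -13.0, 17.0]
(352, 190) [-4.8, 17.6, 17.0]
(231, 228) [6.6, -14.9, 17.0]
(341, 230) [7.8, 16.3, 17.0]
(232, 260) [17.2, -13.8, 17.0]
(339, 262) [18.5, 17.2, 17.0]
-0.018 [279.20465366 251.32351748]
0 [279.21478042 291.34375033]
0.022 [279.22930851 335.58820406]
0.04 [279.2424435  368.21566102]
[0.60613727 0.07011659 0.111     ] [-85.9, 0.1, 5.7]
270 [130, 130, 128, 81, 143, 178, 182, 179, 181, 180, 179, 176, 178, 180, 180, 177, 178, 179, 180, 176, 179, 181, 178, 139, 92, 130, 130, 129, 159]
310 [140, 71, 58, 61, 71, 166, 173, 174, 171, 173, 172, 169, 167, 170, 170, 168, 170, 170, 168, 165, 170, 172, 159, 66, 57, 66, 80, 144, 147]
325 [63, 65, 65, 61, 160, 246, 252, 247, 234, 235, 226, 201, 186, 179, 181, 180, 180, 181, 178, 179, 181, 180, 169, 87, 62, 69, 67, 62, 63]
350 [59, 63, 67, 109, 224, 230, 220, 152, 122, 188, 213, 228, 233, 238, 232, 223, 206, 175, 119, 115, 115, 143, 170, 170, 92, 72, 64, 57, 58]
375 [60, 80, 81, 93, 210, 229, 203, 116, 113, 166, 212, 229, 232, 238, 231, 219, 201, 164, 118, 117, 114, 116, 215, 230, 230, 228, 225, 94, 58]
390 [56, 82, 77, 86, 192, 228, 161, 114, 113, 152, 211, 225, 231, 237, 231, 217, 199, 152, 115, 111, 110, 110, 171, 227, 226, 227, 218, 72, 57]
```

Emit:
drive_tool(
  rows=[
    [[0, 0, 0], [0, 0.1, 0.1], 1.5],
    [[0, 0, 0], [0.69, 0.1, 0], 1.5],
    [[0, 0, 0], [0.69, 0.1, 0], 1.5],
    [[0, 0, 0], [0.4, 0.06, 0], 1.5],
    [[0, 0, 0], [0.3, 0.045, 0], 1.5],
    [[0, 0, 0], [0.3, 0.045, 0], 1.5],
    [[0, 0, 0], [0, 0, 0], 1.5],
  ],
)

```text
clock: 9.3
position: [0.5238, 0.0594, 0.1178]
ee_rot: [0.0, -0.075, 0.997, 0.0]
contact_force: [0.5, 0.6, -1.1]
width: 0.0226
gripper_force: 49.2
```

```bash
cat > st.py <<'E'
from h import *
a=.1477;X=np.array([np.cos(a),np.sin(a),0]);Y=np.array([-X[1],X[0],0]);Z=np.array([0,0,1.])
F=np.array([.6061,.0701,.111]);s=manip.get_state()
f=lambda v:[round(float(v@k),2) for k in(X,Y,Z)]
print('tcp rel fork mm',f(1e3*(s['position']-F)),'force',f(s['contact_force']),'mom',f(s['moment']),s['clock'],s['ee_rot'].round(3),s['gripper_force'])
E
python3 st.py
```

```text
tcp rel fork mm [-82.98, 1.48, 6.79] force [0.63, 0.52, -1.09] mom [0.01, 0.05, 0.04] 9.3 [ 0.    -0.075  0.997  0.   ] 49.228620529174805
```

Emit:
drive_tool(
  rows=[
    [[0, 0, 0], [0.4, 0.06, 0], 1.5],
    [[0, 0, 0], [0.4, 0.06, 0], 1.5],
    [[0, 0, 0], [0.4, 0.06, 0], 1.5],
    [[0, 0, 0], [0, 0, 0], 1.5],
  ],
)

```text
clock: 9.8
position: [0.536, 0.0611, 0.1178]
ee_rot: [0.0, -0.075, 0.997, 0.0]
contact_force: [1.1, 0.4, -2.1]
width: 0.0225
gripper_force: 49.2
```

```bash
python3 st.py
```

```text
tcp rel fork mm [-70.61, 1.44, 6.81] force [1.18, 0.22, -2.1] mom [0.04, 0.03, 0.02] 9.8 [ 0.    -0.075  0.997  0.   ] 49.22869384288788
```

Emit:
drive_tool(
  rows=[
    [[0, 0, 0], [0.4, 0.06, 0], 1.5],
    [[0, 0, 0], [0.4, 0.06, 0], 1.5],
    [[0, 0, 0], [0.4, 0.06, 0], 1.5],
    [[0, 0, 0], [0.4, 0.06, 0], 1.5],
    [[0, 0, 0], [0, 0, 0], 1.5],
  ],
)

```text
clock: 10.42
position: [0.552, 0.0635, 0.1178]
ee_rot: [0.0, -0.075, 0.997, 0.0]
contact_force: [-0.3, 0.6, -1.1]
width: 0.0227
gripper_force: 49.2
```

```bash
python3 st.py
```

```text
tcp rel fork mm [-54.48, 1.46, 6.8] force [-0.22, 0.63, -1.09] mom [-0.0, -0.01, -0.03] 10.425 [ 0.    -0.075  0.997  0.   ] 49.23020303249359
```

Emit:
drive_tool(
  rows=[
    [[0, 0, 0], [0.4, 0.06, 0], 1.5],
    [[0, 0, 0], [0.4, 0.06, 0], 1.5],
    [[0, 0, 0], [0.4, 0.06, 0], 1.5],
    [[0, 0, 0], [0.3, 0.045, 0], 1.5],
    [[0, 0, 0], [0, 0, 0], 1.5],
  ],
)

```text
clock: 11.05
position: [0.5668, 0.0658, 0.1178]
ee_rot: [0.0, -0.075, 0.997, 0.0]
contact_force: [0.7, -0.2, -0.8]
width: 0.0226
gripper_force: 49.2
```

```bash
python3 st.py; python3 -c "
from h import *
s=snap('scene','s5');t=snap('top','t5');w=snap('wrist','w5')
o=np.zeros((420,800,3),np.uint8);o[:,:400]=cv2.resize(cv2.imread('pics/s5.png')[180:264,270:350],(400,420),interpolation=cv2.INTER_CUBIC)
o[:300,400:]=cv2.resize(cv2.imread('pics/w5.png'),(400,300))
cv2.imwrite('pics/c5.png',o)"
```

```text
tcp rel fork mm [-39.46, 1.51, 6.77] force [0.63, -0.3, -0.79] mom [-0.05, -0.0, 0.03] 11.05 [ 0.    -0.075  0.997  0.   ] 49.22909438610077
```

View pics/c5.png

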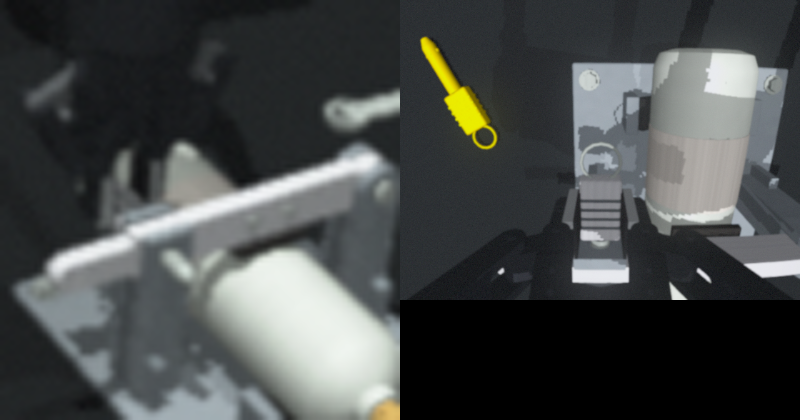

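The scene crop shows the pin's nose coming out of the far cheek at about (180,262). The pin is through, so I'll push until the handle touches the fork.

Emit:
drive_tool(
  rows=[
    [[0, 0, 0], [0.2, 0.03, 0], 1.5],
    [[0, 0, 0], [0.1, 0.015, 0], 1.5],
    [[0, 0, 0], [0.1, 0.015, 0], 1.5],
    [[0, 0, 0], [0, 0, 0], 1.5],
  ],
)

```text
clock: 11.7
position: [0.57, 0.0663, 0.1177]
ee_rot: [-0.001, -0.075, 0.997, -0.0]
contact_force: [-1.3, 0.2, 0.2]
width: 0.0226
gripper_force: 49.4
```

```bash
python3 st.py
```

```text
tcp rel fork mm [-36.26, 1.53, 6.73] force [-1.28, 0.35, 0.24] mom [-0.05, 0.34, 0.01] 11.7 [-0.001 -0.075  0.997 -0.   ] 49.37482416629791
```

Emit:
drive_tool(
  rows=[
    [[0, 0, 0], [0.1, 0.015, 0], 1.5],
    [[0, 0, 0], [0.1, 0.015, 0], 1.5],
    [[0, 0, 0], [0, 0, 0], 1.5],
  ],
)

```text
clock: 12.08
position: [0.5701, 0.0663, 0.1174]
ee_rot: [-0.003, -0.075, 0.997, -0.0]
contact_force: [-7.9, -0.1, 1.2]
width: 0.0222
gripper_force: 49.6
```

```bash
python3 st.py
```

```text
tcp rel fork mm [-36.17, 1.58, 6.43] force [-7.87, 1.06, 1.16] mom [-0.05, 1.03, 0.03] 12.075 [-0.003 -0.075  0.997 -0.   ] 49.618295431137085
```

Motion has stalled with 8 N of push-back, so the handle is against the fork. Release and lift.

Emit:
drive_tool(
  rows=[
    [[0, 0, 0], [0.05, 0.01, 0], 1.5],
    [[0, 0, 0], [0, 0, 0], 4],
    [[0, 0, 0], [0, 0, 0], 4],
    [[0, 0, 0], [0, 0, 0], 4],
    [[0, 0, 0], [0, 0, 0], 4],
    [[0, 0, 0], [0, 0, 1], 4],
    [[0, 0, 0], [0, 0, 3], 4],
    [[0, 0, 0], [-1, 0, 4], 4],
  ],
)

```text
clock: 13.08
position: [0.5632, 0.0667, 0.1984]
ee_rot: [-0.0, -0.074, 0.997, 0.0]
contact_force: [-0.0, 0.4, 0.4]
width: 0.04
gripper_force: 0.0
```

Emit:
drive_tool(
  rows=[
    [[0, 0, 0], [-3, -3, 4], 4],
    [[0, 0, 0], [-4, -4, 3], 4],
    [[0, 0, 0], [-4, -4, 2], 4],
    [[0, 0, 0], [-4, -4, 0], 4],
    [[0, 0, 0], [-3, -4, 0], 4],
    [[0, 0, 0], [0, -4, 0], 4],
    [[0, 0, 0], [0, -3, 0], 4],
    [[0, 0, 0], [0, 0, 0], 4],
  ],
)

```text
clock: 14.08
position: [0.3841, -0.194, 0.2878]
ee_rot: [0.0, -0.073, 0.997, -0.0]
contact_force: [-0.0, -0.1, 0.5]
width: 0.0402
gripper_force: 0.0
```

```bash
python3 -c "
from h import *
s=snap('scene','s6');t=snap('top','t6')
o=np.zeros((420,800,3),np.uint8);o[:,:400]=cv2.resize(cv2.imread('pics/s6.png')[180:264,270:350],(400,420),interpolation=cv2.INTER_CUBIC)
o[:400,400:]=cv2.resize(cv2.imread('pics/t6.png')[110:210,200:300],(400,400),interpolation=cv2.INTER_CUBIC)
cv2.imwrite('pics/c6.png',o);print(manip.get_state()['contact_force'])"
```

```text
[-0.04479609 -0.67325781  0.07884176]
```

View pics/c6.png

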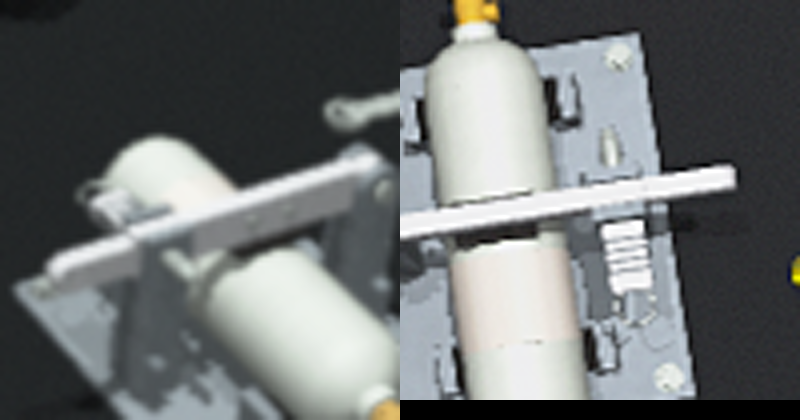

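```bash
python3 -c "
from h import *
a=.1477;X=np.array([np.cos(a),np.sin(a),0]);Y=np.array([-X[1],X[0],0])
F=np.array([.6061,.0701,.111])
for n,u,v,z in[('nose',610,126,.111),('shoulder',625,222,.117),('handle end',630,290,.117)]:
  p=1e3*(onz('t6',200+(u-400)/4,110+v/4,z)-F);print(n,p@X,p@Y)
im=cv2.imread('pics/t6.png').astype(int).max(2);print(im[158:186,256].tolist(),im[136:156,253].tolist())
"
```

```text
nose 41.12159396052246 -1.1888146666538497
shoulder -16.55060903959509 -1.2912191617880937
handle end -55.812691591311044 2.0197715215702368
[241, 246, 192, 182, 197, 210, 101, 179, 245, 244, 247, 174, 239, 235, 184, 242, 214, 205, 247, 170, 235, 244, 242, 246, 204, 147, 152, 156] [202, 201, 202, 201, 204, 175, 182, 172, 175, 195, 211, 223, 232, 238, 242, 223, 204, 204, 157, 167]
```

```bash
python3 -c "
from rig import job
print(job.sign_off())"
```

```text
the job is handed in; nothing more can be done
None
```

The bar is down in its fork and the silver lock pin is through it with its handle against the fork. The gripper has let go and is clear, and the job was handed in after about 14 s on the robot's clock; no verdict came back.

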